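Close and bolt the hatch-cover mould

ROBOT

A 7-joint arm with a two-finger parallel gripper is mounted at the origin on a cart in front of the work surface, level with it; the furniture and walls round the work are solid. World frame = base frame: x ahead of the robot, y to its left, z up, the work surface at z = 0. Lengths are in m, angles in degrees, forces in N, time in s.
With the tool pointing down it reaches from about 0.4 to 0.875 m from the base axis. Payload 6.5 kg.
Tool frame: the origin (TCP) lies on the centre line of the jaws, within the pads' length; the fingertips stand 17 mm ahead of it and the grasp point (between the pads) lies 2 mm behind it; z points along the fingers, y is the line along which they close (so a half turn about z gives the same grasp; the last joint's range is limited). The gripper opens to 88 mm and grips with 3 to 60 N. Pads are 18 mm wide; open, the fingers measure 123 mm over their backs; the gripper's body (75 mm by 187 mm) begins 45 mm behind the grasp point.
Start: joints at [-70.027, 30.733, -0.252, 88.115, 0.149, 61.152, -4.079], TCP at [0.262, 0.595, 0.256] pointing down, gripper open.
Joint ranges: [-154.64, 154.64], [-21.42, 123.67], [-72.66, 72.17], [13.99, 137.28], [-74.86, 254.86], [10.95, 109.41], [-158.01, 158.01]. Speed limits (degrees/s): [136.94, 136.94, 180, 180, 180, 180, 180].

INTERFACE

Orientations are given as [roll, pitch, yaw] about the fixed x, y, z axes, in that order (R = Rz(yaw) Ry(pitch) Rx(roll)).
In Python, from cell import ctrl gives the robot as it stands. The module is installed in compiled form; this text tells all that it offers.
- The arm moves only by the tool step_arm, never from a script. Its argument "deltas" is a list that holds one entry, the list of rows, each a list of 7 numbers: the shift along the world's x, y, z in units of 40 mm (1.0 is 40 mm), then the turn, a rotation vector about the world's x, y, z in units of 10 degrees (1.0 is 10 degrees), then the finger opening in mm, from 0 to 88.1. A call has 1 to 20 rows; each row shifts and turns the commanded pose from where the row before left it; what a row does not reach is not made up. A row lasts 1/8 s, in which the tool goes at most 62.5 mm and 10.7 degrees, less where a joint would pass 70% of its speed; a pose out of reach is approached as far as the arm can. A call is refused whole if a number of a shift passes 1 or a number of a turn 1, either way. A call with a gripper value outside its range is refused whole. The fingers move at their own pace and stop on an object; "squeeze" is the grip in N (left out, the last holds). Time passes only in rows, so rows that do not move let the fingers close. It gives the time, the measured TCP pose, the force, the opening and the grip force at its end, in the units of the state.
- ctrl.state(): the state, without advancing time (a new reading comes with each control period).
- ctrl.snapshot(name): name is "side" or "top" or "wrist"; returns a dict with "frame" (480x640x3 uint8, red, green, blue), "K" (3x3 intrinsics, pixels), "pose" (4x4, takes a point from camera to world coordinates). Camera axes: x right, y down, z forward; pixel columns grow to the right and rows downward; lengths in m; the calibration is good to about 2 mm. A picture is of the moment at which its call begins. There is no depth.
- ctrl.hand_in(): hands the job in; it is judged then, once.
Trained networks look in a picture, given as the dict that the camera call returned (one of the last four; its "shot" number tells which), for a name from the list of things; names that differ only in an ending like _2 or _b are one class to them, and where a whole thing is asked for, a point or a joint stands for the part that bears it (a point fixed in the world has none). Each returns a list of dicts, best first, with "p" (0 to 1); they miss things now and then, are a little off and sometimes report something else, mostly with a low value. They report only what shows in the picture. A call takes as long as a camera call.
- ctrl.search_frame(picture, target): "extent" ([left, top, right, bottom] in pixels, round what is visible of it).
- ctrl.masks_of(picture, target): "pixels" (480x640 bool, what is visible of it) and "extent" ([left, top, right, bottom] in pixels, round what is visible of it).
- ctrl.pinpoint(picture, target): "point" ([column, row] in pixels: a listed point, or the origin of a listed thing).
The state is a dict: "time": time; "joint_pos": joint angles; "qd": joint speeds; "joint_torque": joint torques, N m; "tool_pos": TCP position; "ee_rot": TCP orientation; "wrist_force": force on the tool from outside, world axes, zero at the start; "wrist_torque": the same for the moment, N m; "gripper_width": opening from 0.0 (shut) to 1.0 (fully open); "gripper_force": force on a finger pad.
Only numpy, scipy, OpenCV 4.12 (cv2) and the standard library are available. Lean on these libraries where they do the work, as an engineer would, in place of code of your own. Each camera call takes 0.05 s, during which the arm holds its last target. There are 200 camera calls.

TASK

Close the green press mould and lock it. Swing its lid down onto the seal, push the barrel bolt across by its red knob until its nose has gone right through the keeper staple on the lid and the bolt is fully home, then turn the handle right down into its notch and let go. The bolt goes stiff while its nose draws the lid down and comes free again before it meets its stop: push it home by feel, gently, and force neither lid nor bolt. Leave the bottle, the sanding block and the glass jar where they are.

Things in the scene. Friction and masses are not known exactly. Their poses are not given: they have to be found in the camera images.
- mould: Green hinged press mould on a plywood baseboard 235 x 220 x 12 mm, fixed to the table. Origin under the middle of the board, z up. Its front with the bolt faces -x; the bolt runs along y and shoots toward +y, its axis at x = -88, z = 50 mm. Lower half 145 x 200 mm, 45 mm high, with a black rubber seal cord 4 mm proud of its top.
- lid_hinge (a point): Middle of the lid's hinge axis, which runs along the mould's y at the back of the mould (x = +93, z = 45 mm in its frame). Axes as the mould's.
- mould_lid (a joint): Lid angle in rad: 0 = faces shut, grows as the lid's front edge rises. Stiff hinge: about 5 N on the pad moves it and the lid stays where left. It meets the seal at about 0.03; pressed and let go it lies at about 0.02. Pressing it quite shut against the seal takes about 20 N on the pad; the bolt draws it to about 0.008.
- press_pad (a point): Middle of the black rubber pad, 44 x 70 mm, on top of the lid near its front edge, to press on: 119 mm from the hinge axis along the lid and 18 mm above it, square to the lid. Axes as the lid's (z square to its top).
- keeper (a point): Centre of the keeper, a staple of 8 mm round steel bar on the lid's front edge; its opening is 24 mm wide and 20 mm high, the bar's middle in the point's xz plane. With the lid down the bolt's axis passes through it along y and the staple's lower bar lies under the bolt.
- bolt: Steel bolt, origin on its axis under the handle's stem, y along the axis toward the tip, z up (does not turn with the handle). 18 mm in diameter. It slides with about 3 N, 6 to 10 N while the nose draws the lid down, some 4 N after that, then meets a firm stop; 12 to 18 N there is plenty. It lies in a slotted steel channel 32 mm wide, its top 16 mm above the axis.
- bolt_tip (a point): Tip of the bolt, 77 mm ahead of its origin. The nose tapers from 18 to 4 mm in diameter over the last 20 mm, so it slips over the staple's lower bar and wedges the lid down. It starts some 5 to 35 mm short of the keeper's centre; home, it is 25 to 43 mm past it: the channel is adjusted along its slotted screw holes, so only the stop tells where.
- knob (a point): Centre of the red ball knob, 22 mm in diameter, on a stem 8 mm thick, 46 mm from the bolt's axis and square to it. Upright at the start, 96 mm above the table. It moves with bolt and handle.
- bolt_handle (a joint): Handle angle about the bolt's axis in rad: 0 = upright, grows as the knob swings to the mould's front (-x) and down; 1.31 = down at its stop. The channel's slot keeps it upright until the bolt is home; only within about 1.5 mm of the stop does the stem face the open notch in the channel's front. It turns with about 2 N at the knob and stays where left.
- hardener: White bottle with a red cap, 48 mm in diameter, 115 mm high, standing left of the mould; origin under its middle. A bystander.
- sander: Brown sanding block, 60 x 100 x 30 mm, lying left of the mould towards the back; origin under its middle. A bystander.
- glass_jar: Empty clear glass jar, 54 mm in diameter, 77 mm high, standing in front of the mould's left end; origin under its middle. A bystander.

How it is judged (in metres and radians):
On the way, in this order (a step that is already met when the one before it is completed fails the run):
1. the lid lies on its seal (within 0.045 rad of shut) (value of joint mould_lid below 0.045 rad), for 0.2 s.
2. the bolt's tip is more than 22 mm past the keeper's centre and the lid is drawn down to less than 0.013 rad (y of bolt_tip in the frame of keeper above 0.022 m and value of joint mould_lid below 0.013 rad), for 0.2 s.
At the end, for the whole second after the job is handed in: The bolt's tip is more than 22 mm past the keeper's centre, the lid is drawn down to less than 0.013 rad, and the handle lies in its notch, turned down by more than 1.1 rad (all of step 2 and value of joint bolt_handle above 1.1 rad); the robot touches nothing.
It fails at once if the bolt and its handle bear on their stop, slot and keeper with more than 35 N (contact force between bolt and mould above 35 N).
It fails at once if the lid is pushed on with more than 40 N (contact force between the fingers and mould_lid above 40 N).
It fails at once if the bottle is moved by more than 20 mm or tipped (distance of hardener from where it was at the start of the episode above 0.02 m or angle between hardener's own z axis and vertical above 0.3 rad).
It fails at once if the sanding block is moved by more than 20 mm or tipped (distance of sander from where it was at the start of the episode above 0.02 m or angle between sander's own z axis and vertical above 0.3 rad).
It fails at once if the glass jar is moved by more than 20 mm or tipped (distance of glass_jar from where it was at the start of the episode above 0.02 m or angle between glass_jar's own z axis and vertical above 0.3 rad).
It also fails if it takes over 67 s, if anything falls off the work surface, if the arm or the gripper's body presses on something with over 40 N, if the wrist force passes 120 N, or if a joint passes its speed limit or range.

## Working session

There is one attempt and no reset: what is moved stays moved. The work goes in short steps, Python scripts to look and compute and a tool call to move; the robot and the scene stay as the last step left them, time stands still between calls to the robot, and variables do not carry over. Pictures are saved under pics/ and viewed, at most 10 in all, crops included, and the job is handed in when it is done.

Besides the shell and the picture viewer there is one more tool, called after "Call:" as a command line: name --argument value ..., lists and objects as JSON in quotes. step_arm: Moves the arm, as the interface text tells. Its arguments: {"type":"object","properties":{"deltas":{"type":"array"},"squeeze":{"type":"number"}},"required":["deltas"]}

```bash
mkdir -p pics; cat > h.py <<'E'
import numpy as np, cv2
from cell import ctrl
def ray(s,p):
    K,T=np.array(s["K"]),np.array(s["pose"])
    d=T[:3,:3]@np.linalg.solve(K,[p[0],p[1],1.]); return T[:3,3],d/np.linalg.norm(d)
def tri(rs):
    A=np.zeros((3,3));b=np.zeros(3)
    for o,d in rs:
        M=np.eye(3)-np.outer(d,d);A+=M;b+=M@o
    x=np.linalg.solve(A,b); return x,[float(np.linalg.norm((np.eye(3)-np.outer(d,d))@(x-o))*1000) for o,d in rs]
def look(names,cams,save=None):
    S={c:ctrl.snapshot(c) for c in cams}
    if save:
        for c in S: cv2.imwrite(f"pics/{save}_{c}.png",S[c]["frame"][:,:,::-1])
    R={}
    for n in names:
        rs=[]
        for c in cams:
            r=ctrl.pinpoint(S[c],n)
            if r: print(n,c,np.round(r[0]["point"],1),round(r[0]["p"],2)); 
            if r and r[0]["p"]>.3: rs.append(ray(S[c],r[0]["point"]))
        if len(rs)>1:
            R[n]=tri(rs); print("  ->",np.round(R[n][0],4),np.round(R[n][1],1))
        elif len(rs)==1: R[n]=rs
    return S,R
E
python3 - <<'E'
from h import *
S,R=look(["mould","lid_hinge","press_pad","keeper","bolt","bolt_tip","knob","hardener","sander","glass_jar"],["side","top"],"a")
for c in S: print(c,np.round(S[c]["pose"],3).tolist())
s=ctrl.state();print(s)
E
```

```text
mould side [336.9 312.5] 0.97
mould top [365.9 234.5] 0.68
  -> [ 0.587  -0.1575 -0.0053] [1. 1.]
lid_hinge side [386.8 277.4] 0.84
lid_hinge top [359.7 178.8] 0.73
  -> [ 0.6807 -0.142   0.0429] [1. 1.]
press_pad side [352.8 249. ] 0.71
press_pad top [373.8 207.6] 0.64
  -> [ 0.6094 -0.1558  0.137 ] [1.3 1.3]
keeper side [306.1 225.2] 0.96
keeper top [353.7 245.9] 0.64
  -> [ 0.5428 -0.1219  0.1733] [3. 3.]
bolt side [301.1 327.8] 0.68
bolt top [406.8 273.8] 0.75
  -> [ 0.5096 -0.2216  0.051 ] [4.1 4.1]
bolt_tip top [368.5 282.5] 0.83
knob side [304.1 313.9] 0.8
knob top [407.8 274.3] 0.7
  -> [ 0.5111 -0.2189  0.079 ] [0. 0.]
hardener side [289.  266.4] 0.84
hardener top [287.9 264.5] 0.81
  -> [ 0.531  -0.0166 -0.0067] [0.2 0.2]
sander side [330.2 250.1] 0.87
sander top [276.6 210.6] 0.66
  -> [ 0.6258  0.0064 -0.0035] [3.5 3.5]
glass_jar side [229.3 294.3] 0.73
glass_jar top [314.8 328.4] 0.58
  -> [ 0.4125 -0.0667 -0.0031] [5.3 5.3]
side [[0.966, -0.161, 0.204, 0.393], [-0.26, -0.613, 0.746, -0.706], [0.005, -0.774, -0.634, 0.64], [0.0, 0.0, 0.0, 1.0]]
top [[0.013, -0.993, 0.119, 0.456], [-1.0, -0.015, -0.016, -0.066], [0.017, -0.119, -0.993, 0.94], [0.0, 0.0, 0.0, 1.0]]
{'time': 1.1, 'joint_pos': array([-70.02785612,  30.73272259,  -0.25113875,  88.1169594 ,
         0.14921918,  61.15232304,  -4.07968465]), 'qd': array([ 0.03025124,  0.09431524,  0.03604505, -0.01483828,  0.01864891,
        0.11622474,  0.06348802]), 'joint_torque': array([ 7.96962158e-04, -5.70892811e+01,  9.90734808e-01, -2.51924855e+01,
       -5.61492308e-02,  1.11440642e-02,  3.65298797e-05]), 'tool_pos': array([0.26194293, 0.59485564, 0.25571221]), 'ee_rot': array([-1.79998488e+02,  2.47347608e-03,  1.56236040e+02]), 'wrist_force': array([-0.3579574 ,  0.44398991,  0.66239638]), 'wrist_torque': array([-0.04714382, -0.00577787,  0.03573508]), 'gripper_force': 0.0, 'gripper_width': 0.9978273694726079}
```

View pictures.

View pics/a_side.png

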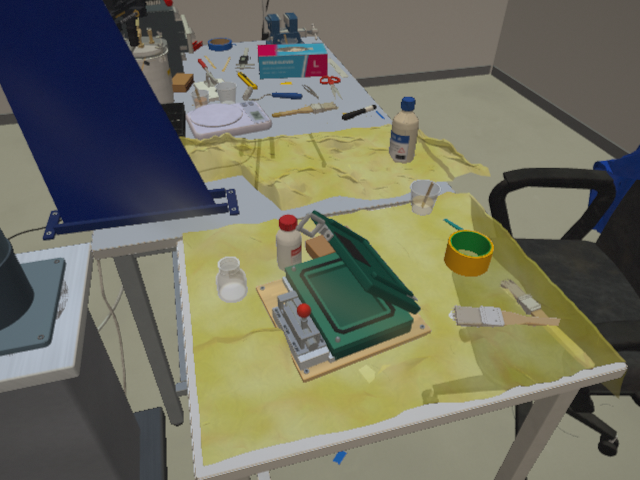

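View pics/a_top.png

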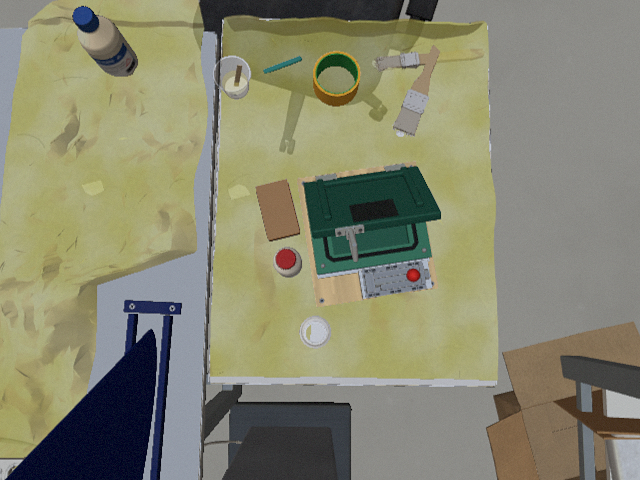

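```bash
python3 - <<'E'
from h import *
S={c:ctrl.snapshot(c) for c in ["side","top","wrist"]}
cv2.imwrite("pics/b_wrist.png",S["wrist"]["frame"][:,:,::-1])
def onz(c,p,z):
    o,d=ray(S[c],p); return np.round(o+d*(z-o[2])/d[2],3)
def ony(c,p,y):
    o,d=ray(S[c],p); return np.round(o+d*(y-o[1])/d[1],3)
print("K",S["side"]["K"],S["top"]["K"])
for p in [(50,228),(232,205),(45,215),(205,192),(80,237)]: print("side z0",p,onz("side",p,0))
for p in [(125,308),(180,310),(152,330),(152,479),(172,479)]: print("top z0",p,onz("top",p,0))
y=onz("top",(152,330),0)[1]
for p in [(205,192),(120,0),(0,80),(0,0),(45,215)]: print("side y",p,ony("side",p,y))
for p in [(150,330),(0,480),(150,480)]: print("top y",p,ony("top",p,y))
K=S["side"]["K"]
for n in ["bolt_tip","keeper","knob"]: print(n,[(np.round(r["point"]),round(r["p"],2)) for r in ctrl.pinpoint(S["side"],n)])
E
```

```text
K [[483.31327255   0.         314.21557435]
 [  0.         483.31327255 238.14704916]
 [  0.           0.           1.        ]] [[523.98505545   0.         323.65723343]
 [  0.         523.98505545 244.1713548 ]
 [  0.           0.           1.        ]]
side z0 (50, 228) [0.062 0.225 0.   ]
side z0 (232, 205) [0.449 0.21  0.   ]
side z0 (45, 215) [0.045 0.277 0.   ]
side z0 (205, 192) [0.395 0.279 0.   ]
side z0 (80, 237) [0.127 0.176 0.   ]
top z0 (125, 308) [0.449 0.269 0.   ]
top z0 (180, 310) [0.447 0.172 0.   ]
top z0 (152, 330) [0.412 0.22  0.   ]
top z0 (152, 479) [0.161 0.207 0.   ]
top z0 (172, 479) [ 0.161  0.173 -0.   ]
side y (205, 192) [0.395 0.22  0.039]
side y (120, 0) [0.309 0.22  0.436]
side y (0, 80) [0.085 0.22  0.322]
side y (0, 0) [0.131 0.22  0.446]
side y (45, 215) [0.065 0.22  0.037]
top y (150, 330) [0.412 0.22  0.011]
top y (0, 480) [0.294 0.22  0.432]
top y (150, 480) [ 0.148  0.22  -0.034]
bolt_tip [(array([284., 295.]), 0.94), (array([290., 267.]), 0.48)]
keeper []
knob []
```

View pics/b_wrist.png

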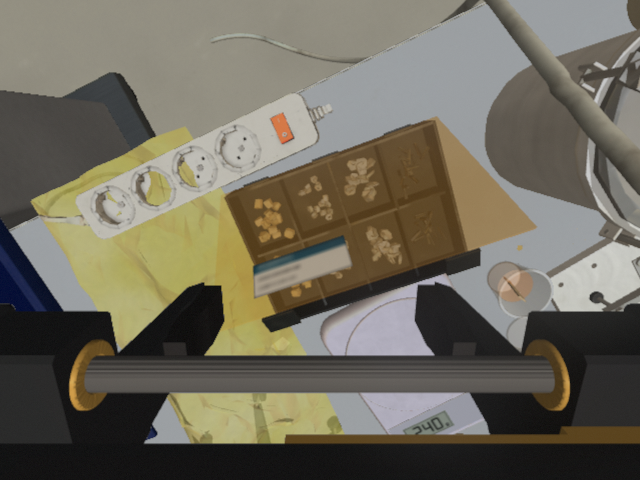

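Call:
step_arm --deltas '[[[0,0,1,0,0,0,20],[0,0,1,0,0,0,20],[0,0,1,0,0,0,20],[0,0,1,0,0,0,20],[0,0,1,0,0,0,20],[0,0,1,0,0,0,20],[0.8,-0.36,0,0,0,0,20]]]'

```text
time: 2.28
tool_pos: [0.2916, 0.5827, 0.4995]
ee_rot: [179.6, -0.1, 156.6]
wrist_force: [0.6, 0.2, -1.1]
gripper_width: 0.238
gripper_force: 0.0
```

```bash
python3 - <<'E'
from h import *
s=ctrl.state();print(s["joint_pos"],s["tool_pos"],s["ee_rot"],s["time"],s["wrist_force"])
w=ctrl.snapshot("wrist");cv2.imwrite("pics/c_wrist.png",w["frame"][:,:,::-1]);print(np.round(w["pose"],3).tolist(),w["K"].tolist())
t=ctrl.snapshot("side");cv2.imwrite("pics/c_side.png",t["frame"][:,:,::-1])
E
```

```text
[-68.10492792  23.58433568   1.25497695  66.46421032  -0.61954081
  89.57970396  -0.39207364] [0.2916457  0.58272512 0.49954809] [ 1.79624021e+02 -1.20035552e-01  1.56562211e+02] 2.275 [ 0.57415534  0.16198944 -1.14079692]
[[0.398, 0.877, 0.269, 0.223], [0.917, -0.382, -0.111, 0.611], [0.005, 0.291, -0.957, 0.629], [0.0, 0.0, 0.0, 1.0]] [[354.3909933642181, 0.0, 319.0755954256933], [0.0, 354.3909933642181, 237.83203173271622], [0.0, 0.0, 1.0]]
```

View pics/c_wrist.png

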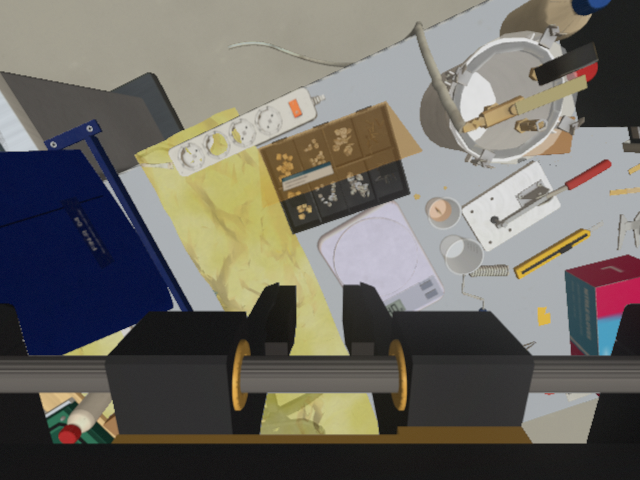

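```bash
python3 - <<'E'
from h import *
import numpy as np
K=np.array([[354.39,0,319.08],[0,354.39,237.83],[0,0,1]])
T=np.array([[0.398,0.877,0.269,0.223],[0.917,-0.382,-0.111,0.611],[0.005,0.291,-0.957,0.629],[0,0,0,1.]])
for p in [(172,305),(20,355),(0,150),(80,150)]:
    o,d=ray(dict(K=K,pose=T),p); print(p,np.round(o+d*(.22-o[1])/d[1],3))
E
```

```text
(172, 305) [0.41  0.22  0.002]
(20, 355) [0.309 0.22  0.295]
(0, 150) [0.081 0.22  0.149]
(80, 150) [ 0.089  0.22  -0.007]
```

View pics/c_side.png

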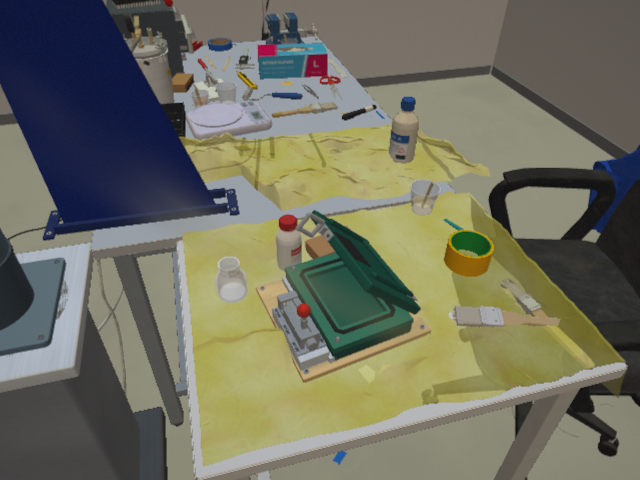

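```bash
python3 - <<'E'
from h import *
K=np.array([[354.39,0,319.08],[0,354.39,237.83],[0,0,1]])
T=np.array([[0.398,0.877,0.269,0.223],[0.917,-0.382,-0.111,0.611],[0.005,0.291,-0.957,0.629],[0,0,0,1.]])
w=dict(K=K,pose=T); s=ctrl.snapshot("side"); t=ctrl.snapshot("top")
def pl(c,p,q):
    o,a=ray(c,p);_,b=ray(c,q);n=np.cross(a,b);return n/np.linalg.norm(n),o
P={"s":pl(s,(205,192),(120,0)),"w":pl(w,(172,305),(20,355)),"t":pl(t,(152,330),(0,478))}
for a,b in ["sw","st","wt"]:
    d=np.cross(P[a][0],P[b][0]); d/=d[2]
    A=np.array([P[a][0],P[b][0],[0,0,1]]);x=np.linalg.solve(A,[P[a][0]@P[a][1],P[b][0]@P[b][1],0])
    print(a,b,"z0",x.round(3),"dir",d.round(3))
P={"s":pl(s,(50,200),(0,80)),"w":pl(w,(80,150),(0,150))}
a,b="sw";d=np.cross(P[a][0],P[b][0]); d/=d[2]
A=np.array([P[a][0],P[b][0],[0,0,1]]);x=np.linalg.solve(A,[P[a][0]@P[a][1],P[b][0]@P[b][1],0]);print(x.round(3),d.round(3))
E
```

```text
s w z0 [0.408 0.182 0.   ] dir [-0.299  0.615  1.   ]
s t z0 [0.402 0.229 0.   ] dir [-0.207 -0.058  1.   ]
w t z0 [0.411 0.22  0.   ] dir [-0.34   0.072  1.   ]
[0.087 0.216 0.   ] [-0.025  0.073  1.   ]
```

Call:
step_arm --deltas '[[[0,0,1,0,0,0,0],[0,0,1,0,0,0,0],[0.9,-0.45,0.5,0,0,0,0],[0.9,-0.5,0,0,0,0,0]]]'

```text
time: 2.98
tool_pos: [0.3653, 0.5434, 0.5971]
ee_rot: [179.8, -0.0, 156.4]
wrist_force: [0.6, -0.0, -0.7]
gripper_width: 0.008
gripper_force: 0.0
```

```bash
python3 - <<'E'
from h import *
s=ctrl.state();print(s["joint_pos"],s["tool_pos"],s["ee_rot"],s["time"],s["wrist_force"])
w=ctrl.snapshot("wrist");cv2.imwrite("pics/d_wrist.png",w["frame"][:,:,::-1]);print(np.round(w["pose"],3).tolist())
E
```

```text
[-61.79261286  25.68806522   3.38859962  50.78878312  -1.56392199
 103.41223826   7.3177237 ] [0.36532005 0.54338193 0.59707534] [ 1.79849014e+02 -3.32063186e-02  1.56422651e+02] 2.975 [ 0.6442079  -0.04171749 -0.6659851 ]
[[0.4, 0.876, 0.269, 0.297], [0.917, -0.383, -0.116, 0.572], [0.001, 0.293, -0.956, 0.727], [0.0, 0.0, 0.0, 1.0]]
```

View pics/d_wrist.png

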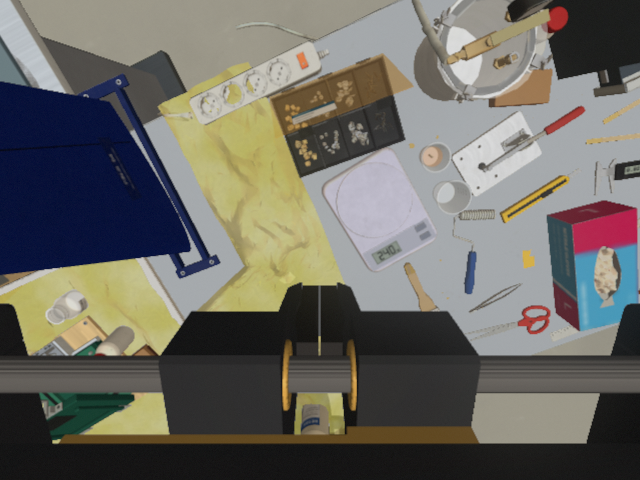

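Call:
step_arm --deltas '[[[1,-1,0,0,0,0,0],[1,-1,0,0,0,0,0],[1,-1,0,0,0,0,0],[1,-1,0,0,0,0,0],[0.5,-1,0,0,0,0,0],[0.5,-1,0,0,0,0,0],[0.5,-1,0,0,0,0,0],[0.3,-1,0,0,0,0,0],[0.3,-1,0,0,0,0,0],[0.3,-1,0,0,0,0,0],[0.3,-1,0,0,0,0,0],[0,-1,-0.5,0,0,0.8,0],[0,-1,-0.8,0,0,0.8,0],[0,-1,-0.8,0,0,0.8,0],[0,-1,-0.8,0,0,0.8,0],[-0.1,-1,-0.8,0,0,0,0],[-0.1,-1,-0.8,0,0,0,0],[-0.4,-0.5,0,0,0,0,0],[0,0,0,0,0,0,0]]]'

```text
time: 5.4
tool_pos: [0.6093, -0.1583, 0.4173]
ee_rot: [-180.0, 0.1, -171.9]
wrist_force: [-0.3, 0.2, -0.1]
gripper_width: 0.007
gripper_force: 0.0
```

```bash
python3 - <<'E'
from h import *
s=ctrl.state();print(s["joint_pos"],s["tool_pos"],s["ee_rot"],s["time"],s["wrist_force"])
S,R=look(["mould","lid_hinge","press_pad","keeper","bolt","bolt_tip","knob","glass_jar","hardener"],["wrist","side","top"],"e")
E
```

```text
[  3.31003889  22.15501316  10.26004853  79.6522721   -3.93623683
  78.45872889 111.72444427] [ 0.60928441 -0.15827313  0.41731851] [-1.79975758e+02  7.75377997e-02 -1.71885755e+02] 5.4 [-0.26699674  0.24423825 -0.09373481]
mould wrist [324.3 168. ] 0.97
mould side [337.3 312.4] 0.73
mould top [368.3 234.7] 0.77
  -> [ 0.5882 -0.1584 -0.0035] [4.4 1.9 3.6]
lid_hinge wrist [322.2 233.8] 0.92
lid_hinge side [384.5 277.9] 0.89
lid_hinge top [361.6 178.5] 0.96
  -> [ 0.6788 -0.1448  0.0459] [1.9 2.7 0.7]
press_pad side [352.3 249.9] 0.85
press_pad top [374.1 209.8] 0.91
  -> [ 0.6072 -0.1566  0.136 ] [0.2 0.2]
keeper wrist [362.9 149.2] 0.7
keeper side [309.7 225.2] 0.76
keeper top [355.3 244.7] 0.83
  -> [ 0.5471 -0.1239  0.1736] [1.5 1.9 1. ]
bolt wrist [281.8 103.4] 0.75
bolt side [304.4 328.3] 0.86
  -> [ 0.5103 -0.2236  0.0508] [0.1 0.1]
knob wrist [276.8 100.9] 0.71
knob side [302.4 313.1] 0.75
  -> [ 0.5087 -0.2254  0.0885] [1.7 1.7]
glass_jar wrist [405.1  54.5] 0.97
glass_jar side [231.8 291.8] 0.86
glass_jar top [313.1 331.5] 0.96
  -> [ 0.4148 -0.0642 -0.0022] [5.1 2.8 2.4]
hardener wrist [417.4 139. ] 0.61
hardener side [290.6 264.3] 0.8
hardener top [288.  265.4] 0.57
  -> [ 0.5304 -0.0206  0.0008] [3.9 3.1 3.6]
```

Call:
step_arm --deltas '[[[-0.1,0.05,-1,0,0,0,0],[0,0,-1,0,0,0,0],[0,0,-1,0,0,0,0],[0,0,-1,0,0,0,0],[0,0,-1,0,0,0,0],[0,0,-0.8,0,0,0,0],[0,0,-0.2,0,0,0,0],[0,0,-0.2,0,0,0,0],[-0.1,-0.02,-0.2,0,0,0,0],[-0.15,-0.03,-0.2,0,0,0,0],[-0.15,-0.03,-0.2,0,0,0,0],[0,0,0,0,0,0,0]]]' --squeeze 15

```text
time: 8.4
tool_pos: [0.5888, -0.1589, 0.143]
ee_rot: [180.0, -0.1, -171.8]
wrist_force: [-0.4, -0.6, -0.1]
gripper_width: 0.001
gripper_force: 0.0
```

Call:
step_arm --deltas '[[[-0.1,-0.02,-0.2,0,0,0,0],[-0.1,-0.02,-0.2,0,0,0,0],[-0.1,-0.02,-0.2,0,0,0,0]]]'

```text
time: 8.78
tool_pos: [0.5774, -0.1612, 0.119]
ee_rot: [180.0, -0.0, -171.8]
wrist_force: [-0.3, -0.7, 0.7]
gripper_width: 0.002
gripper_force: 0.4
```

```bash
python3 - <<'E'
from h import *
print(ctrl.state()["wrist_force"],ctrl.state()["tool_pos"])
S,R=look(["keeper"],["side","top"],"f")
cv2.imwrite("pics/f_crop.png",cv2.resize(S["side"]["frame"][180:400,200:480,::-1],None,fx=2.5,fy=2.5))
E
```

```text
[-0.31860372 -0.72718819  0.66728963] [ 0.5774367  -0.16117749  0.11900897]
keeper side [283.  264.7] 0.86
```

View pics/f_crop.png

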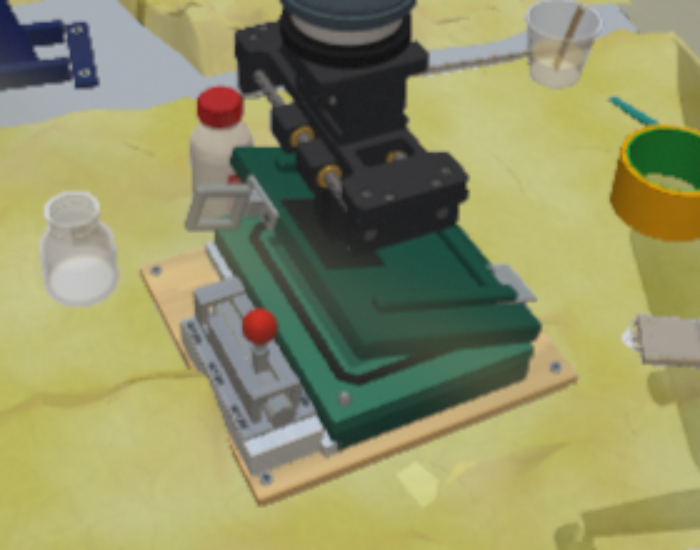

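Call:
step_arm --deltas '[[[-0.1,-0.02,-0.2,0,0,0,0],[-0.08,-0.02,-0.2,0,0,0,0],[-0.06,-0.01,-0.2,0,0,0,0],[-0.05,-0.01,-0.15,0,0,0,0],[0,0,0,0,0,0,0]]]'

```text
time: 9.6
tool_pos: [0.5656, -0.1635, 0.089]
ee_rot: [180.0, -0.1, -171.8]
wrist_force: [-0.0, 0.2, -0.2]
gripper_width: 0.005
gripper_force: 0.0
```

Call:
step_arm --deltas '[[[-0.03,0,-0.08,0,0,0,0],[0,0,-0.06,0,0,0,0],[0,0,0,0,0,0,0]]]'

```text
time: 9.98
tool_pos: [0.5651, -0.1635, 0.084]
ee_rot: [180.0, -0.0, -171.8]
wrist_force: [-0.4, 1.0, 0.2]
gripper_width: 0.006
gripper_force: 0.0
```

Call:
step_arm --deltas '[[[0,0,-0.05,0,0,0,0],[0,0,0,0,0,0,0]]]'

```text
time: 10.22
tool_pos: [0.5652, -0.1635, 0.0821]
ee_rot: [180.0, 0.0, -171.8]
wrist_force: [-0.3, 0.3, -1.3]
gripper_width: 0.006
gripper_force: 0.0
```

Call:
step_arm --deltas '[[[0,0,-0.03,0,0,0,0],[0,0,-0.03,0,0,0,0],[0,0,0,0,0,0,0]]]'

```text
time: 10.6
tool_pos: [0.565, -0.1636, 0.0803]
ee_rot: [180.0, -0.0, -171.8]
wrist_force: [-2.7, 0.3, 7.6]
gripper_width: 0.005
gripper_force: 3.8
```

Call:
step_arm --deltas '[[[0,0,-0.025,0,0,0,0],[0,0,0,0,0,0,0],[0,0,0,0,0,0,0]]]'

```text
time: 10.98
tool_pos: [0.565, -0.1636, 0.0797]
ee_rot: [180.0, -0.0, -171.8]
wrist_force: [-5.0, 0.9, 12.1]
gripper_width: 0.004
gripper_force: 5.9
```

Call:
step_arm --deltas '[[[0,0,-0.015,0,0,0,0],[0,0,0,0,0,0,0],[0,0,0.3,0,0,0,0],[0,-0.2,1,0,0,0,40],[0,-0.4,1,0,0,0,40],[0,-0.4,1,0,0,0,40],[0,0,0,0,0,0,40],[0,0,0,0,0,0,40]]]'

```text
time: 11.98
tool_pos: [0.5648, -0.2029, 0.2095]
ee_rot: [180.0, -0.0, -171.7]
wrist_force: [0.3, -0.5, -0.6]
gripper_width: 0.453
gripper_force: 0.0
```

```bash
python3 - <<'E'
from h import *
S,R=look(["keeper","bolt_tip","knob","bolt","lid_hinge","mould"],["wrist","side","top"],"g")
s=ctrl.state();print(s["time"],s["tool_pos"],s["wrist_force"])
for c in S:
  f=S[c]["frame"].astype(int); m=((f[...,0]>150)&(f[...,1]<70)&(f[...,2]<70)).astype(np.uint8)
  n,l,st,ce=cv2.connectedComponentsWithStats(m)
  print(c,[(st[i].tolist(),ce[i].round(1).tolist()) for i in range(1,n) if st[i,4]>25])
E
```

```text
keeper wrist [423.8 151.4] 0.78
keeper side [279.3 289.8] 0.67
keeper top [354.3 286.7] 0.59
  -> [ 0.4917 -0.1319  0.052 ] [3.6 2.3 1.5]
bolt_tip wrist [494.9  63.2] 0.41
bolt_tip side [285.4 299.2] 0.82
bolt_tip top [363.9 281. ] 0.52
  -> [ 0.4764 -0.1441  0.0878] [50.7 36.8 22.2]
knob wrist [299.4 158.9] 0.67
knob side [304.5 311.7] 0.49
  -> [ 0.511  -0.2254  0.0911] [0.7 0.7]
bolt wrist [302.2 152.1] 0.56
bolt top [407.  274.9] 0.46
  -> [ 0.5122 -0.2266  0.0279] [1.1 1.1]
lid_hinge wrist [360.9 342.7] 0.83
lid_hinge side [385.9 276.6] 0.78
lid_hinge top [359. 180.] 0.61
  -> [ 0.6784 -0.1434  0.0444] [3.9 2.1 3.1]
mould wrist [364.4 237. ] 0.67
mould top [371.7 231.8] 0.72
  -> [ 0.5834 -0.1623  0.0273] [5.5 5.5]
13.025 [ 0.56514937 -0.20353049  0.21010921] [ 0.2192269  -0.07872491  0.07816956]
wrist [([286, 143, 28, 29, 639], [299.9, 157.3]), ([577, 216, 47, 44, 1519], [600.1, 237.6])]
side [([280, 215, 16, 10, 118], [287.4, 219.2]), ([298, 304, 11, 9, 73], [303.2, 307.8])]
top [([276, 250, 19, 18, 269], [285.1, 258.5])]
```

View pics/g_wrist.png

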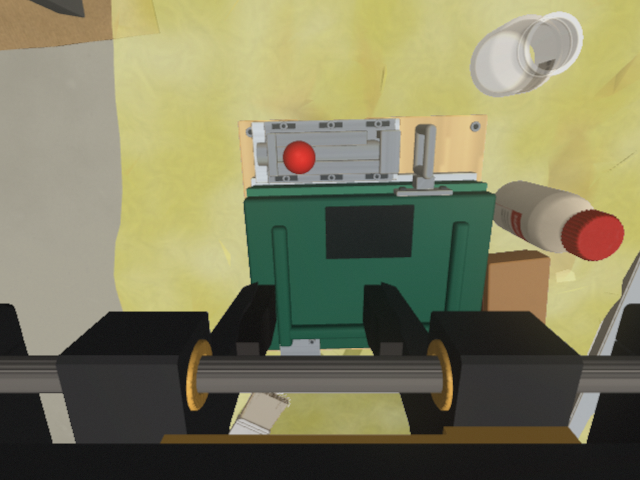

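```bash
python3 - <<'E'
from h import *
S={c:ctrl.snapshot(c) for c in ["wrist","side"]}
def onz(c,p,z):
    o,d=ray(S[c],p); return np.round(o+d*(z-o[2])/d[2],4)
a,b=onz("wrist",(239.5,122),.012),onz("wrist",(488,115),.012);d=b-a
print(a,b,np.linalg.norm(d),np.degrees(np.arctan2(d[1],d[0]))-90)
# side: crop corners
cc=lambda x,y:(200+x/2.5,180+y/2.5)
a,b=onz("side",cc(262,497),.012),onz("side",cc(140,272),.012);d=b-a
print(a,b,np.linalg.norm(d),np.degrees(np.arctan2(d[1],d[0]))-90)
k=[ray(S["wrist"],(299.9,157.3)),ray(S["side"],(304,310.6))]
print(tri(k), onz("wrist",(299.9,157.3),.096), onz("side",(304,310.6),.096))
print("keeper top",onz("wrist",(425,126),.066),onz("wrist",(425,185),.066))
E
```

```text
[ 0.495  -0.2859  0.012 ] [ 0.4581 -0.0714  0.012 ] 0.21765077532597946 9.760937888263854
[ 0.4944 -0.2873  0.012 ] [ 0.4555 -0.0798  0.012 ] 0.21111480289169685 10.617988101845569
(array([ 0.51016387, -0.22581355,  0.09424578]), [0.7291044994358654, 0.7291044994356142]) [ 0.5107 -0.2258  0.096 ] [ 0.5091 -0.2273  0.096 ]
keeper top [ 0.4776 -0.1389  0.066 ] [ 0.5201 -0.1289  0.066 ]
```

Call:
step_arm --deltas '[[[-0.7,-0.28,-0.5,0,0,0.16,40],[-0.68,-0.28,-0.5,0,0,0,40],[0,0,-0.6,0,0,0,40],[0,0,-0.6,0,0,0,40],[0,0,-0.6,0,0,0,40],[0,0,-0.05,0,0,0,40],[0,0,0,0,0,0,40]]]' --squeeze 10

```text
time: 14.0
tool_pos: [0.5103, -0.2261, 0.0967]
ee_rot: [-180.0, 0.0, -170.2]
wrist_force: [0.5, 0.2, 0.4]
gripper_width: 0.454
gripper_force: 0.0
```

```bash
python3 - <<'E'
from h import *
S={c:ctrl.snapshot(c) for c in ["wrist","side"]}
print(ctrl.state()["tool_pos"],ctrl.state()["wrist_force"])
a=cv2.resize(S["side"]["frame"][230:380,220:400,::-1],(540,450));b=S["wrist"]["frame"][100:480,160:480,::-1]
b=cv2.resize(b,(260,309));o=np.zeros((450,800,3),np.uint8);o[:,:540]=a;o[:309,540:]=b
cv2.imwrite("pics/h.png",o)
E
```

```text
[ 0.51066236 -0.22623509  0.09715107] [ 1.19947768 -0.22513404 -0.80093013]
```

View pics/h.png

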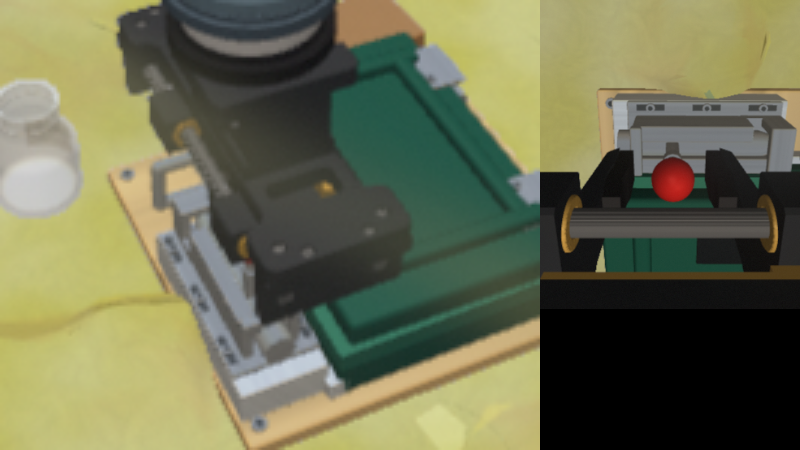

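Call:
step_arm --deltas '[[[0,0,0,0,0,0,28],[0,0,0,0,0,0,20],[0,0,0,0,0,0,18],[0,0,0,0,0,0,18]]]' --squeeze 12

```text
time: 14.6
tool_pos: [0.5102, -0.2257, 0.0965]
ee_rot: [180.0, 0.0, -170.1]
wrist_force: [-0.8, 1.0, 4.6]
gripper_width: 0.232
gripper_force: 12.0
```

Call:
step_arm --deltas '[[[-0.017,0.0985,0,0,0,0,18],[-0.017,0.0985,0,0,0,0,18],[-0.017,0.0985,0,0,0,0,18],[0,0,0,0,0,0,18]]]' --squeeze 20

```text
time: 15.1
tool_pos: [0.5082, -0.2137, 0.0964]
ee_rot: [-180.0, 0.0, -170.1]
wrist_force: [0.7, -1.3, 6.6]
gripper_width: 0.231
gripper_force: 20.0
```

Call:
step_arm --deltas '[[[-0.017,0.0985,0,0,0,0,18],[-0.017,0.0985,0,0,0,0,18],[-0.017,0.0985,0,0,0,0,18],[-0.013,0.074,0,0,0,0,18]]]'

```text
time: 15.6
tool_pos: [0.5057, -0.1993, 0.0964]
ee_rot: [-180.0, 0.1, -170.2]
wrist_force: [1.4, -3.0, 4.9]
gripper_width: 0.228
gripper_force: 20.0
```

Call:
step_arm --deltas '[[[-0.0085,0.049,0,0,0,0,18],[-0.0085,0.049,0,0,0,0,18],[-0.0085,0.049,0,0,0,0,18],[-0.0085,0.049,0,0,0,0,18]]]'

```text
time: 16.1
tool_pos: [0.5047, -0.1931, 0.0966]
ee_rot: [-179.8, 0.1, -170.2]
wrist_force: [2.4, -6.8, 3.7]
gripper_width: 0.23
gripper_force: 20.0
```

Call:
step_arm --deltas '[[[-0.0085,0.049,0,0,0,0,18],[-0.0085,0.049,0,0,0,0,18],[-0.0085,0.049,0,0,0,0,18],[0,0,0,0,0,0,18]]]'

```text
time: 16.6
tool_pos: [0.5038, -0.1881, 0.0966]
ee_rot: [-179.8, 0.1, -170.3]
wrist_force: [2.1, -7.9, 3.0]
gripper_width: 0.23
gripper_force: 20.0
```

Call:
step_arm --deltas '[[[-0.0085,0.049,0,0,0,0,18],[-0.0085,0.049,0,0,0,0,18],[-0.0085,0.049,0,0,0,0,18],[0,0,0,0,0,0,18]]]'

```text
time: 17.1
tool_pos: [0.5026, -0.1811, 0.0965]
ee_rot: [-179.9, 0.1, -170.2]
wrist_force: [1.7, -3.9, 4.5]
gripper_width: 0.227
gripper_force: 20.0
```

Call:
step_arm --deltas '[[[-0.0068,0.0394,0,0,0,0,18],[-0.0068,0.0394,0,0,0,0,18],[0,0,0,0,0,0,18]]]'

```text
time: 17.48
tool_pos: [0.5021, -0.1779, 0.0966]
ee_rot: [-179.9, 0.1, -170.2]
wrist_force: [1.3, -4.4, 4.2]
gripper_width: 0.227
gripper_force: 20.0
```

Call:
step_arm --deltas '[[[-0.0068,0.0394,0,0,0,0,18],[-0.0068,0.0394,0,0,0,0,18],[0,0,0,0,0,0,18]]]'

```text
time: 17.85
tool_pos: [0.5016, -0.1749, 0.0966]
ee_rot: [-179.9, 0.1, -170.2]
wrist_force: [1.7, -6.0, 3.8]
gripper_width: 0.229
gripper_force: 20.0
```

Call:
step_arm --deltas '[[[-0.005,0.03,0,0,0,0,18],[0,0,0,0,0,0,18]]]'

```text
time: 18.1
tool_pos: [0.5014, -0.1737, 0.0966]
ee_rot: [-179.9, 0.1, -170.2]
wrist_force: [2.0, -6.4, 5.8]
gripper_width: 0.228
gripper_force: 20.0
```

Call:
step_arm --deltas '[[[-0.005,0.03,0,0,0,0,18],[0,0,0,0,0,0,18]]]'

```text
time: 18.35
tool_pos: [0.5012, -0.1725, 0.0966]
ee_rot: [-179.9, 0.1, -170.2]
wrist_force: [2.4, -5.8, 4.2]
gripper_width: 0.226
gripper_force: 20.0
```

Call:
step_arm --deltas '[[[-0.005,0.03,0,0,0,0,18],[-0.005,0.03,0,0,0,0,18],[0,0,0,0,0,0,18]]]'

```text
time: 18.73
tool_pos: [0.5008, -0.1701, 0.0966]
ee_rot: [-179.9, 0.1, -170.2]
wrist_force: [3.0, -5.6, 4.5]
gripper_width: 0.228
gripper_force: 20.0
```

Call:
step_arm --deltas '[[[-0.002,0.03,0,0,0,0,18],[-0.002,0.03,0,0,0,0,18],[0,0,0,0,0,0,18]]]'

```text
time: 19.1
tool_pos: [0.5007, -0.1695, 0.0966]
ee_rot: [-179.7, 0.1, -170.3]
wrist_force: [1.7, -10.3, 2.6]
gripper_width: 0.231
gripper_force: 20.0
```

Call:
step_arm --deltas '[[[-0.002,0.02,0,0,0,0,18],[0,0,0,0,0,0,18]]]'

```text
time: 19.35
tool_pos: [0.5007, -0.1694, 0.0966]
ee_rot: [-179.7, 0.1, -170.3]
wrist_force: [3.4, -11.1, 1.4]
gripper_width: 0.233
gripper_force: 20.0
```

Call:
step_arm --deltas '[[[-0.147,-0.025,-0.01,0,0,0,18],[-0.146,-0.025,-0.03,0,0,0,18],[0,0,0,0,0,0,18]]]'

```text
time: 19.73
tool_pos: [0.4895, -0.1713, 0.0951]
ee_rot: [-179.7, 0.2, -170.3]
wrist_force: [3.7, -11.8, -0.4]
gripper_width: 0.229
gripper_force: 20.0
```

Turning into the notch; continue.

Call:
step_arm --deltas '[[[-0.14,-0.024,-0.05,0,0,0,18],[-0.133,-0.023,-0.065,0,0,0,18],[-0.122,-0.02,-0.083,0,0,0,18],[-0.112,-0.02,-0.1,0,0,0,18],[0,0,0,0,0,0,18]]]'

```text
time: 20.35
tool_pos: [0.4692, -0.1748, 0.0831]
ee_rot: [-179.7, 0.2, -170.3]
wrist_force: [3.3, -12.5, -1.8]
gripper_width: 0.225
gripper_force: 20.1
```

Call:
step_arm --deltas '[[[-0.095,-0.025,-0.113,0,0,0,18],[-0.085,-0.025,-0.125,0,0,0,18],[-0.065,-0.01,-0.135,0,0,0,18],[-0.048,-0.01,-0.12,0,0,0,18],[0,0,0,0,0,0,18]]]'

```text
time: 20.98
tool_pos: [0.457, -0.1769, 0.063]
ee_rot: [-179.7, 0.1, -170.3]
wrist_force: [2.4, -10.9, -0.7]
gripper_width: 0.222
gripper_force: 19.8
```

Call:
step_arm --deltas '[[[-0.005,-0.02,-0.03,0,0,0,18],[0,0,0,0,0,0,18]]]'

```text
time: 21.22
tool_pos: [0.4567, -0.177, 0.062]
ee_rot: [-179.8, 0.1, -170.3]
wrist_force: [2.4, -9.8, 0.8]
gripper_width: 0.219
gripper_force: 19.6
```

Call:
step_arm --deltas '[[[0,0,0,0,0,0,30],[0,0,0,0,0,0,40],[0,0,0,0,0,0,40],[0,0,0.4,0,0,0,40],[0,0,1,0,0,0,40],[0,0,1,0,0,0,40],[0,0,1,0,0,0,40],[0.3,0,1,0,0,0,40],[0,0,0,0,0,0,40]]]'

```text
time: 22.35
tool_pos: [0.4703, -0.1748, 0.2415]
ee_rot: [-179.8, 0.4, -170.1]
wrist_force: [-0.3, 0.5, -0.4]
gripper_width: 0.456
gripper_force: 0.0
```

```bash
python3 - <<'E'
from h import *
S,R=look(["knob","keeper","bolt_tip"],["wrist","side"],"i")
s=ctrl.state();print(s["time"],s["tool_pos"],s["wrist_force"])
a=cv2.resize(S["side"]["frame"][230:380,220:370,::-1],(400,400));b=cv2.resize(S["wrist"]["frame"][0:400,140:540,::-1],(400,400))
cv2.imwrite("pics/i.png",np.hstack([a,b]))
E
```

```text
knob wrist [320.2 204.1] 0.64
knob side [265.4 308.7] 0.66
  -> [ 0.4587 -0.1778  0.0626] [1.3 1.3]
keeper wrist [359.6 242.4] 0.65
keeper side [278.2 290.9] 0.65
  -> [ 0.4891 -0.1351  0.054 ] [2.3 2.3]
bolt_tip wrist [321.3 203. ] 0.59
bolt_tip side [275.  277.7] 0.84
  -> [ 0.4616 -0.1784  0.1233] [14.9 14.9]
22.75 [ 0.46725943 -0.17438704  0.23690089] [-0.03358961  0.09435023 -0.4276129 ]
```

View pics/i.png

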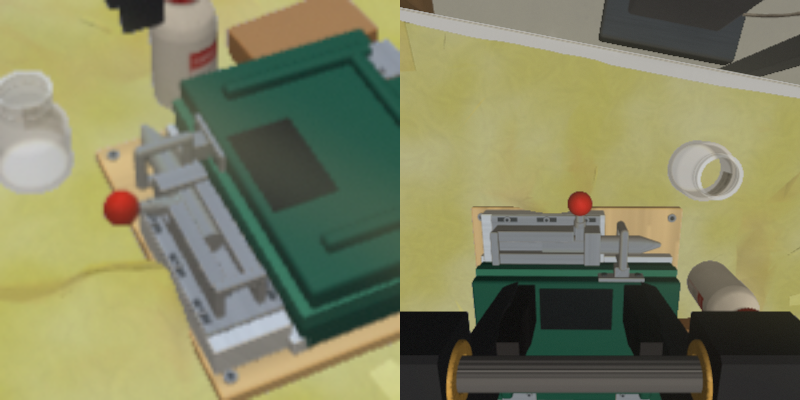

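The picture shows the nose well through the staple (right panel: tip at 655,243, staple at 622,250). The knob is down in front at z = 0.063, and the bystanders are in place.

```bash
python3 -c "
from cell import ctrl
print(ctrl.hand_in())"
```

```text
the job is handed in; nothing more can be done
None
```

I closed the mould lid onto its seal, pushed the bolt through the keeper to its stop, turned the handle down into its notch and let go; the job is handed in at about 23 s, with no verdict returned.

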